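# Check a guide shaft for runout under a dial indicator

## Robot

A 7-joint arm with a two-finger parallel gripper is mounted at the origin on the work surface. World frame = base frame: x ahead of the robot, y to its left, z up, the work surface at z = 0. Lengths are in m, angles in rad, forces in N, time in s.
With the tool pointing down it reaches from about 0.425 to 0.825 m from the base axis. Payload 3.6 kg.
Tool frame: the origin (TCP) lies midway between the tips of the shut fingers; the grasp point (between the pads) lies 19 mm behind it (bot.tcp_to_grasp is the distance from the TCP to the grasp point, in m); z points along the fingers, y is the line along which they close (so a half turn about z gives the same grasp; the last joint's range is limited). The gripper opens to 93 mm and grips with 3 to 60 N. Pads are 15 mm wide; open, the fingers measure 128 mm over their backs; the gripper's body (75 mm by 188 mm) begins 65 mm behind the grasp point.
Start: joints at [-1.194, 0.615, -0.013, 1.423, 0.008, 1.103, -0.04], TCP at [0.255, 0.598, 0.219] pointing down, gripper open.
Joint ranges: [-3.12, 3.12], [-0.3, 2.06], [-1.34, 1.32], [0.26, 2.42], [-1.36, 4.5], [0.01, 1.98], [-2.84, 2.84]. Speed limits (rad/s): [2.79, 2.79, 3.14, 3.14, 3.14, 3.14, 3.14].

## Interface

Orientations are given as a 3x3 rotation matrix whose columns are the frame's x, y, z axes.
In Python, from bench import bot gives the robot as it stands. The module is installed in compiled form; this text tells all that it offers.
- The arm moves only by the shell command python3 -m handwheel 'ROWS' [FORCE]. ROWS is JSON, a list of rows, each an object of numbers: "gripper": the finger opening in mm, from 0 to 93; "tx", "ty", "tz": the shift along the tool's x, y, z in mm; "rx", "ry", "rz": the turn, a rotation vector about the tool's x, y, z in rad. A call has 1 to 20 rows; each row shifts and turns the commanded pose from where the row before left it, along the tool's axes as they then stand; what a row does not reach is not made up. A row lasts 1/10 s, in which the tool goes at most 50 mm and 8.59 degrees, less where a joint would pass 70% of its speed; a pose out of reach is approached as far as the arm can. A call with a gripper value outside its range is refused whole. The fingers move at their own pace and stop on an object; FORCE is the grip in N (left out, the last holds). Time passes only in rows, so rows that do not move let the fingers close. It gives the time, the measured TCP pose, the force, the opening and the grip force at its end, in the units of the state.
- bot.get_state(): the state, without advancing time (a new reading comes with each control period).
- bot.read_camera(name): name is "scene" or "top" or "wrist"; returns a dict with "img" (480x640x3 uint8, blue, green, red), "range_z" (480x640 float32, m along the optical axis (not along the pixel's ray), 0 where there is no reading), "vertical_fov" (degrees; the focal length in pixels is half the picture's height over the tangent of half this angle, whatever the lens; pixels are square), "cx", "cy" (the principal point, pixels), "R" (3x3) and "t" (3): a world point X has camera coordinates R X + t. Camera axes: x right, y down, z forward; pixel columns grow to the right and rows downward; lengths in m; the calibration is good to about 2 mm. A picture is of the moment at which its call begins.
- bot.finish_job(): hands the job in; it is judged then, once.
The state is a dict: "clock": time; "joint_pos": joint angles; "joint_vel": joint speeds; "joint_efforts": joint torques, N m; "tool_pos": TCP position; "tool_rot": TCP orientation; "wrist_force": force on the tool from outside, world axes, zero at the start; "wrist_torque": the same for the moment, N m; "opening": finger opening in m; "grasp_force": force on a finger pad.
Only numpy, scipy, OpenCV 4.12 (cv2) and the standard library are available. Lean on these libraries where they do the work, as an engineer would, in place of code of your own. Each camera call takes 0.05 s, during which the arm holds its last target. There are 200 camera calls.

## Task

Check the pick-and-place machine's guide shaft for runout, on the stand that has the dial indicator. First push the indicator straight down to its stop by its cap, so that its sprung tip rests on the shaft's collar; then, with the tip on the collar, press down the raised end of that shaft's cross-bar, past level, until the bar slopes the other way about as much as it did at first, and leave it so. Leave the spare shaft on the other stand alone.

Things in the scene. Friction and masses are not known exactly. Their poses are not given: they have to be found in the camera images.
- indicator_cap (a point): Centre of the top of the black press cap (28 mm across) on the upright dial indicator (54 mm dial) of the stand with the column. The indicator slides down and stays put: about 6 N; cap top 245 to 257 mm above the table at the start, 227 at the stop. It is right above the shaft's axis. Axes: z up, y along the shaft towards the cross-bar, x across it. All else on the stand is under 152 mm.
- plunger (a joint): How far the indicator's sprung tip (8 mm ball below its stem) is pushed in, m: 0 hanging free, about 0.010 with the indicator at its stop and the tip on the shaft's dark collar (30 mm across, 36 mm long), 0.016 at most. Soft spring, under 3 N. It changes 1 or 2 mm as the collar turns.
- bar_end (a point): Centre of the black ball (18 mm) on the raised end of the 10 mm cross-bar of the loose shaft (20 mm thick, axis 80 mm up, in V-blocks) under the indicator; 65 mm from the axis, 124-136 mm along shaft from the indicator. Starts 37 mm above the axis (35 degree slope), 53 mm to its -x side (x of indicator_cap); the same slope the other way puts it 43 mm above the table. Turns with a few N; stays put.
- spare_shaft: A like shaft, with a like cross-bar, in the V-blocks of the second stand, which has no indicator and no column. Origin at the middle of its axis, 80 mm above the table, y along the shaft. To be left alone.

How it is judged:
By the outcome, as a careful person would: the job done as asked, in the order asked, and still so for the second after the job is handed in, with the robot touching nothing.
It also fails if it takes over 42 s, if anything falls off the work surface, if the arm or the gripper's body presses on something with over 40 N, if the wrist force passes 120 N, or if a joint passes its speed limit or range.

## Working session

There is one attempt and no reset: what is moved stays moved. The work goes in short steps, Python scripts to look and compute and a shell command to move; the robot and the scene stay as the last step left them, time stands still between calls to the robot, and variables do not carry over. Pictures are saved under pics/ and viewed, at most 10 in all, crops included, and the job is handed in when it is done.

```bash
mkdir -p pics; cat > h.py <<'E'
import numpy as np, cv2
from bench import bot
def cam(n):
    c=bot.read_camera(n); c['f']=240/np.tan(np.radians(c['vertical_fov'])/2); return c
def pts(c):
    v,u=np.mgrid[:480,:640]; z=c['range_z']
    P=np.stack([(u-c['cx'])/c['f']*z,(v-c['cy'])/c['f']*z,z],-1)
    W=(P-c['t'])@c['R']; W[z<=0]=np.nan; return W
def plane(c,u,v,h):
    d=np.array([(u-c['cx'])/c['f'],(v-c['cy'])/c['f'],1])@c['R']; o=-c['R'].T@c['t']
    return o+d*(h-o[2])/d[2]
E
python3 - <<'E'
from h import *
for n in('scene','top'):
    c=cam(n); cv2.imwrite(f'pics/{n}0.png',c['img']); np.savez(f'{n}0.npz',W=pts(c),**c)
    print(n,c['vertical_fov'],(-c['R'].T@c['t']).round(3),c['R'].round(2).tolist())
s=bot.get_state();print(s['clock'],s['tool_pos'],s['tool_rot'].round(3) if hasattr(s['tool_rot'],'round') else s['tool_rot'])
E
```

```text
scene 46.850067907828056 [1.001 0.305 1.072] [[-0.52, 0.85, 0.01], [0.7, 0.43, -0.57], [-0.49, -0.29, -0.82]]
top 47.006878273372415 [ 0.349 -0.014  1.161] [[-0.0, -1.0, -0.03], [-0.98, 0.01, -0.18], [0.18, 0.03, -0.98]]
0.1 [0.25511915 0.59708214 0.21760368] [[-0.92   0.393 -0.001]
 [ 0.393  0.92  -0.002]
 [-0.    -0.002 -1.   ]]
```

View pics/top0.png

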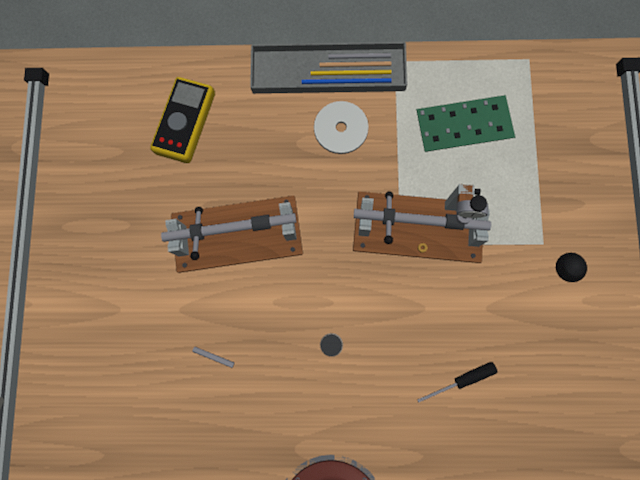

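View pics/scene0.png

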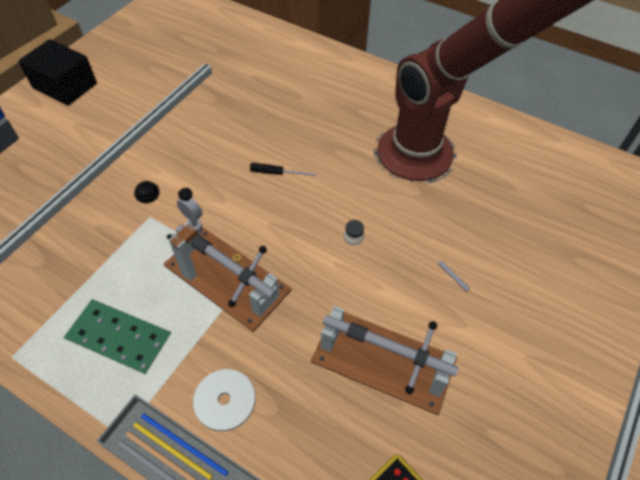

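The top view shows the indicator stand on the right: cap at about (479,204), bar balls at (389,196) and (388,239). In the scene view the cap is at (185,194) and the balls at (263,250), raised and on the robot's side, and (233,302).

```bash
python3 - <<'E'
from h import *
def load(n): return dict(np.load(n+'0.npz'))
T,S=load('top'),load('scene')
def blob(c,u,v,r=13):
    m=np.zeros((480,640),np.uint8); m[v-r:v+r+1,u-r:u+r+1]=(c['img'][v-r:v+r+1,u-r:u+r+1].max(-1)<60)
    n,l,st,ce=cv2.connectedComponentsWithStats(m); k=1+st[1:,4].argmax()
    w=c['W'][l==k]; return ce[k].round(1),st[k].tolist(),np.nanmedian(w,0).round(4),np.nanmax(w[:,2]).round(3)
for n,c,L in(('top',T,[(479,204),(388,239),(389,196)]),('scene',S,[(185,194),(263,250),(233,302)])):
    for p in L: print(n,p,*blob(c,*p,r=11))
# shaft axis points: top view, stand 1, points at z .085-.092
for c in(T,S):
    W=c['W']; m=(W[...,2]>.086)&(W[...,2]<.094)&(abs(W[...,0]-.45)<.3)&(W[...,1]<-.0)&(W[...,1]>-.3)
    P=W[m]; l=cv2.fitLine(P[:,:2].astype(np.float32),cv2.DIST_HUBER,0,.01,.01).ravel(); print(len(P),l,P.min(0),P.max(0))
E
```

```text
top (479, 204) [477.9 202.7] [470, 193, 17, 19, 218] [ 0.5605 -0.2533  0.2531] 0.258
top (388, 239) [388.  239.5] [384, 236, 9, 8, 60] [ 0.5211 -0.1137  0.1246] 0.129
top (389, 196) [388.5 194.3] [385, 192, 8, 7, 34] [ 0.6283 -0.1241  0.0506] 0.058
scene (185, 194) [184.9 194. ] [179, 189, 12, 11, 111] [ 0.5631 -0.2514  0.2531] 0.259
scene (263, 250) [262.2 249.5] [260, 247, 6, 6, 28] [ 0.5239 -0.1122  0.1231] 0.127
scene (233, 302) [231.6 303.2] [229, 301, 7, 6, 28] [ 0.6297 -0.1217  0.0496] 0.054
1027 [ 0.11085349  0.99383676  0.57030296 -0.16312757] [ 0.52620509 -0.29999661  0.08600065] [ 0.62209228 -0.0510157   0.09399921]
794 [ 0.04567996  0.99895614  0.57235384 -0.1321313 ] [ 0.54561601 -0.27345929  0.08600536] [ 0.62077992 -0.04891921  0.09399549]
```

```bash
python3 -m handwheel '[{"gripper":0,"tx":-32.4,"ty":-34.7,"tz":-4},{"tx":-32.4,"ty":-34.7,"tz":-4},{"tx":-32.4,"ty":-34.7,"tz":-4},{"tx":-32.4,"ty":-34.7,"tz":-4},{"tx":-32.4,"ty":-34.7,"tz":-4},{"tx":-32.4,"ty":-34.7,"tz":-4},{"tx":-32.4,"ty":-34.7,"tz":-4},{"tx":-32.4,"ty":-34.7,"tz":-4},{"tx":-32.4,"ty":-34.7,"tz":-4},{"tx":-32.4,"ty":-34.7,"tz":-4},{"tx":-32.4,"ty":-34.7,"tz":-4},{"tx":-32.4,"ty":-34.7,"tz":-4},{"tx":-32.4,"ty":-34.7,"tz":-4},{"tx":-32.4,"ty":-34.7,"tz":-4},{"tx":-32.4,"ty":-34.7,"tz":-4},{"tx":-32.4,"ty":-34.7,"tz":-4},{"tx":-32.4,"ty":-34.7,"tz":-4}]' 20
python3 -m handwheel '[{"rz":0.14},{"rz":0.14},{"rz":0.14},{"rz":0.14},{"rz":0.14},{"rz":0.14},{"rz":0.14},{"rz":0.14},{"rz":0.14},{}]'
python3 - <<'E'
from h import *
c=cam('wrist'); cv2.imwrite('pics/w1.png',c['img']); W=pts(c)
m=(c['img'].max(-1)<60)&(W[...,2]>.24)&(W[...,2]<.265)&(np.hypot(W[...,0]-.562,W[...,1]+.252)<.04)
print(m.sum(), np.nanmedian(W[m],0), np.nanmin(W[m],0),np.nanmax(W[m],0))
s=bot.get_state();print(s['tool_pos'],s['tool_rot'],s['joint_pos'])
E
```

```text
invalid input at $[0]: expected keys gripper, tx, ty, tz, rx, ry, rz
invalid input at $[0]: expected keys gripper, tx, ty, tz, rx, ry, rz
  return np.nanmean(a, axis, out=out, keepdims=keepdims)
Traceback (most recent call last):
ValueError: zero-size array to reduction operation fmin which has no identity
```

View pics/w1.png

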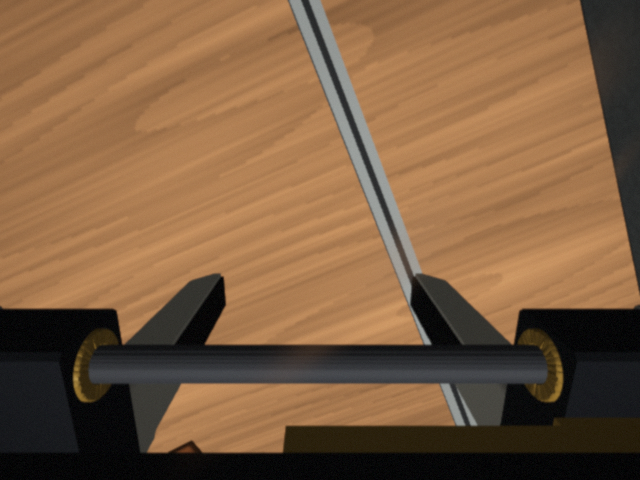

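Both moves were refused because every row needs all seven keys, so the arm hasn't moved. The wrist picture shows only the open fingers at about (220,280) and (415,280) over the bare table. I'll resend with full rows.

```bash
python3 -m handwheel '[{"gripper":0,"tx":-32.4,"ty":-34.7,"tz":-4,"rx":0,"ry":0,"rz":0},{"gripper":0,"tx":-32.4,"ty":-34.7,"tz":-4,"rx":0,"ry":0,"rz":0},{"gripper":0,"tx":-32.4,"ty":-34.7,"tz":-4,"rx":0,"ry":0,"rz":0},{"gripper":0,"tx":-32.4,"ty":-34.7,"tz":-4,"rx":0,"ry":0,"rz":0},{"gripper":0,"tx":-32.4,"ty":-34.7,"tz":-4,"rx":0,"ry":0,"rz":0},{"gripper":0,"tx":-32.4,"ty":-34.7,"tz":-4,"rx":0,"ry":0,"rz":0},{"gripper":0,"tx":-32.4,"ty":-34.7,"tz":-4,"rx":0,"ry":0,"rz":0},{"gripper":0,"tx":-32.4,"ty":-34.7,"tz":-4,"rx":0,"ry":0,"rz":0},{"gripper":0,"tx":-32.4,"ty":-34.7,"tz":-4,"rx":0,"ry":0,"rz":0},{"gripper":0,"tx":-32.4,"ty":-34.7,"tz":-4,"rx":0,"ry":0,"rz":0},{"gripper":0,"tx":-32.4,"ty":-34.7,"tz":-4,"rx":0,"ry":0,"rz":0},{"gripper":0,"tx":-32.4,"ty":-34.7,"tz":-4,"rx":0,"ry":0,"rz":0},{"gripper":0,"tx":-32.4,"ty":-34.7,"tz":-4,"rx":0,"ry":0,"rz":0},{"gripper":0,"tx":-32.4,"ty":-34.7,"tz":-4,"rx":0,"ry":0,"rz":0},{"gripper":0,"tx":-32.4,"ty":-34.7,"tz":-4,"rx":0,"ry":0,"rz":0},{"gripper":0,"tx":-32.4,"ty":-34.7,"tz":-4,"rx":0,"ry":0,"rz":0}]' 20
python3 -m handwheel '[{"gripper":0,"tx":0,"ty":0,"tz":0,"rx":0,"ry":0,"rz":0.14},{"gripper":0,"tx":0,"ty":0,"tz":0,"rx":0,"ry":0,"rz":0.14},{"gripper":0,"tx":0,"ty":0,"tz":0,"rx":0,"ry":0,"rz":0.14},{"gripper":0,"tx":0,"ty":0,"tz":0,"rx":0,"ry":0,"rz":0.14},{"gripper":0,"tx":0,"ty":0,"tz":0,"rx":0,"ry":0,"rz":0.14},{"gripper":0,"tx":0,"ty":0,"tz":0,"rx":0,"ry":0,"rz":0.14},{"gripper":0,"tx":0,"ty":0,"tz":0,"rx":0,"ry":0,"rz":0.14},{"gripper":0,"tx":0,"ty":0,"tz":0,"rx":0,"ry":0,"rz":0.14},{"gripper":0,"tx":0,"ty":0,"tz":0,"rx":0,"ry":0,"rz":0.14},{"gripper":0,"tx":0,"ty":0,"tz":0,"rx":0,"ry":0,"rz":0}]'
python3 - <<'E'
from h import *
c=cam('wrist'); cv2.imwrite('pics/w2.png',c['img']); W=pts(c)
m=(c['img'].max(-1)<60)&(W[...,2]>.24)&(W[...,2]<.265)&(np.hypot(W[...,0]-.562,W[...,1]+.252)<.04)
print(m.sum()); 
if m.any(): print(np.nanmedian(W[m],0), np.nanmin(W[m],0),np.nanmax(W[m],0))
s=bot.get_state();print(s['tool_pos'],s['tool_rot'],s['joint_pos'])
R=s['tool_rot'];p=s['tool_pos']; print('to cap, tool mm',np.array(R).T@(np.array([.562,-.252,.265])-p)*1000)
E
```

```text
clock: 1.75
tool_pos: [0.5142, -0.1182, 0.2827]
tool_rot: [[-0.92, 0.393, -0.0], [0.393, 0.92, 0.0], [0.0, 0.0, -1.0]]
wrist_force: [0.6, 0.4, -0.6]
opening: 0.0002
grasp_force: 0.0
clock: 2.75
tool_pos: [0.5138, -0.1162, 0.2823]
tool_rot: [[0.092, 0.996, -0.001], [0.996, -0.092, -0.0], [-0.0, -0.001, -1.0]]
wrist_force: [0.2, -0.4, 0.5]
opening: 0.0006
grasp_force: 0.0
0
[ 0.51378958 -0.11621378  0.28238074] [[ 8.97532563e-02  9.95963726e-01 -7.81185647e-04]
 [ 9.95964025e-01 -8.97533213e-02 -4.84287179e-05]
 [-1.18347253e-04 -7.73686166e-04 -9.99999694e-01]] [-0.17565622  0.39429245  0.52015573  1.69098916 -0.2140561   1.11406252
  0.31662704]
to cap, tool mm [-130.90908968   60.21654102   17.34964909]
```

View pics/w2.png

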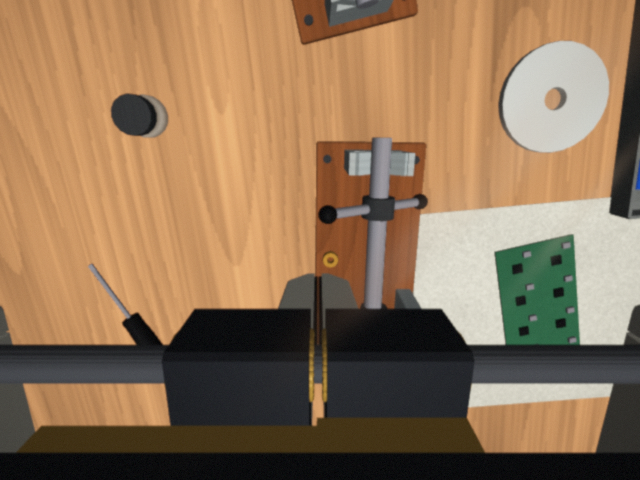

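The wrist view shows the raised ball at (328,214), its other end at (420,201), and the shaft running upright in the picture. The fingers are shut. Next I go above the cap.

```bash
python3 -m handwheel '[{"gripper":0,"tx":-33,"ty":15,"tz":0,"rx":0,"ry":0,"rz":0},{"gripper":0,"tx":-33,"ty":15,"tz":0,"rx":0,"ry":0,"rz":0},{"gripper":0,"tx":-33,"ty":15,"tz":0,"rx":0,"ry":0,"rz":0},{"gripper":0,"tx":-32,"ty":15,"tz":0,"rx":0,"ry":0,"rz":0},{"gripper":0,"tx":0,"ty":0,"tz":10,"rx":0,"ry":0,"rz":0},{"gripper":0,"tx":0,"ty":0,"tz":0,"rx":0,"ry":0,"rz":0},{"gripper":0,"tx":0,"ty":0,"tz":0,"rx":0,"ry":0,"rz":0}]'
python3 - <<'E'
from h import *
s=bot.get_state();R=np.array(s['tool_rot']);print(R.T@(np.array([.562,-.252,.227])-s['tool_pos'])*1000)
c=cam('scene');cv2.imwrite('pics/s3.png',cv2.resize(c['img'][60:300,80:400],None,fx=2.5,fy=2.5))
E
```

```text
clock: 3.5
tool_pos: [0.5614, -0.2508, 0.2721]
tool_rot: [[0.09, 0.996, -0.001], [0.996, -0.09, 0.002], [0.002, -0.001, -1.0]]
wrist_force: [-0.3, 0.5, -0.2]
opening: 0.0003
grasp_force: 0.0
[-1.26765343  0.73179355 45.11992661]
```

View pics/s3.png

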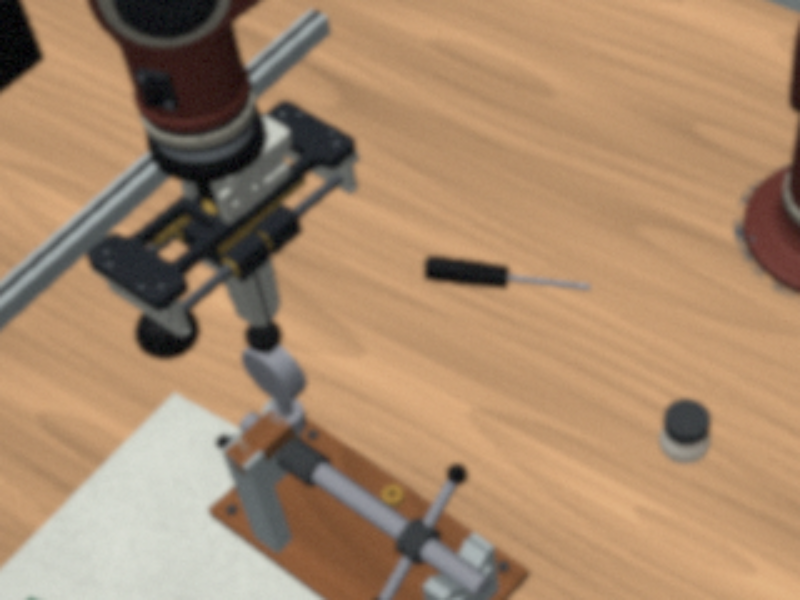

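The crop shows the shut fingertips at (262,315), right over the black cap at (262,335). Now I press down slowly.

```bash
python3 -m handwheel '[{"gripper":0,"tx":-1,"ty":0.5,"tz":6,"rx":0,"ry":0,"rz":0},{"gripper":0,"tx":0,"ty":0,"tz":6,"rx":0,"ry":0,"rz":0},{"gripper":0,"tx":0,"ty":0,"tz":4,"rx":0,"ry":0,"rz":0},{"gripper":0,"tx":0,"ty":0,"tz":4,"rx":0,"ry":0,"rz":0},{"gripper":0,"tx":0,"ty":0,"tz":4,"rx":0,"ry":0,"rz":0},{"gripper":0,"tx":0,"ty":0,"tz":4,"rx":0,"ry":0,"rz":0},{"gripper":0,"tx":0,"ty":0,"tz":4,"rx":0,"ry":0,"rz":0},{"gripper":0,"tx":0,"ty":0,"tz":4,"rx":0,"ry":0,"rz":0},{"gripper":0,"tx":0,"ty":0,"tz":3,"rx":0,"ry":0,"rz":0},{"gripper":0,"tx":0,"ty":0,"tz":2,"rx":0,"ry":0,"rz":0},{"gripper":0,"tx":0,"ty":0,"tz":0,"rx":0,"ry":0,"rz":0},{"gripper":0,"tx":0,"ty":0,"tz":0,"rx":0,"ry":0,"rz":0}]'
python3 -m handwheel '[{"gripper":0,"tx":0,"ty":0,"tz":1,"rx":0,"ry":0,"rz":0},{"gripper":0,"tx":0,"ty":0,"tz":1,"rx":0,"ry":0,"rz":0},{"gripper":0,"tx":0,"ty":0,"tz":1,"rx":0,"ry":0,"rz":0},{"gripper":0,"tx":0,"ty":0,"tz":0,"rx":0,"ry":0,"rz":0},{"gripper":0,"tx":0,"ty":0,"tz":0,"rx":0,"ry":0,"rz":0}]'
```

```text
clock: 4.75
tool_pos: [0.5622, -0.2541, 0.2312]
tool_rot: [[0.093, 0.996, 0.0], [0.996, -0.093, -0.001], [-0.001, 0.0, -1.0]]
wrist_force: [0.6, 0.6, 0.5]
opening: 0.0003
grasp_force: 0.3
clock: 5.25
tool_pos: [0.5622, -0.2541, 0.2292]
tool_rot: [[0.093, 0.996, 0.001], [0.996, -0.093, -0.001], [-0.001, 0.001, -1.0]]
wrist_force: [-0.9, 1.0, 4.6]
opening: 0.0006
grasp_force: 2.6
```

```bash
python3 -m handwheel '[{"gripper":0,"tx":0,"ty":0,"tz":1,"rx":0,"ry":0,"rz":0},{"gripper":0,"tx":0,"ty":0,"tz":1,"rx":0,"ry":0,"rz":0},{"gripper":0,"tx":0,"ty":0,"tz":0,"rx":0,"ry":0,"rz":0},{"gripper":0,"tx":0,"ty":0,"tz":0,"rx":0,"ry":0,"rz":0}]'
python3 -m handwheel '[{"gripper":0,"tx":0,"ty":0,"tz":1,"rx":0,"ry":0,"rz":0},{"gripper":0,"tx":0,"ty":0,"tz":1,"rx":0,"ry":0,"rz":0},{"gripper":0,"tx":0,"ty":0,"tz":0,"rx":0,"ry":0,"rz":0},{"gripper":0,"tx":0,"ty":0,"tz":0,"rx":0,"ry":0,"rz":0}]'
```

```text
clock: 5.65
tool_pos: [0.5622, -0.2541, 0.2287]
tool_rot: [[0.093, 0.996, 0.002], [0.996, -0.093, -0.001], [-0.001, 0.002, -1.0]]
wrist_force: [-2.0, 2.0, 10.5]
opening: 0.0002
grasp_force: 5.5
clock: 6.05
tool_pos: [0.5623, -0.2541, 0.2285]
tool_rot: [[0.093, 0.996, 0.003], [0.996, -0.093, -0.001], [-0.0, 0.003, -1.0]]
wrist_force: [-4.7, 4.4, 17.0]
opening: 0.0002
grasp_force: 9.0
```

```bash
python3 -m handwheel '[{"gripper":0,"tx":0,"ty":0,"tz":1.5,"rx":0,"ry":0,"rz":0},{"gripper":0,"tx":0,"ty":0,"tz":0,"rx":0,"ry":0,"rz":0}]'
python3 -m handwheel '[{"gripper":0,"tx":0,"ty":0,"tz":-10,"rx":0,"ry":0,"rz":0},{"gripper":0,"tx":0,"ty":0,"tz":-25,"rx":0,"ry":0,"rz":0},{"gripper":0,"tx":0,"ty":0,"tz":-25,"rx":0,"ry":0,"rz":0},{"gripper":0,"tx":33,"ty":-15,"tz":0,"rx":0,"ry":0,"rz":0},{"gripper":0,"tx":33,"ty":-15,"tz":0,"rx":0,"ry":0,"rz":0},{"gripper":0,"tx":33,"ty":-15,"tz":0,"rx":0,"ry":0,"rz":0},{"gripper":0,"tx":33,"ty":-15,"tz":0,"rx":0,"ry":0,"rz":0},{"gripper":0,"tx":0,"ty":0,"tz":0,"rx":0,"ry":0,"rz":0},{"gripper":0,"tx":0,"ty":0,"tz":0,"rx":0,"ry":0,"rz":0}]'
python3 - <<'E'
from h import *
def blk(c,p,r,zl,zh):
    W=pts(c); m=(c['img'].max(-1)<60)&(W[...,2]>zl)&(W[...,2]<zh)&(np.hypot(W[...,0]-p[0],W[...,1]-p[1])<r)
    if not m.any(): return None
    v,u=np.nonzero(m); return m.sum(),u.mean(),v.mean(),np.nanmedian(W[m],0).round(4)
s=bot.get_state();R=np.array(s['tool_rot']);p=np.array(s['tool_pos']);print(p)
w=cam('wrist')
for q,z in(((.523,-.113),.117),((.629,-.123),.043)):
    b=blk(w,q,.018,z-.015,z+.025); print('ball',b, plane(w,b[1],b[2],z).round(4) if b else 0)
for n in('top','scene'):
    c=cam(n); print(n,'cap',blk(c,(.562,-.252),.02,.21,.265)); print('ball',blk(c,(.523,-.113),.015,.1,.14))
    cv2.imwrite(f'pics/{n}4.png',c['img'])
E
```

```text
clock: 6.25
tool_pos: [0.5623, -0.2541, 0.2284]
tool_rot: [[0.093, 0.996, 0.004], [0.996, -0.093, -0.0], [-0.0, 0.004, -1.0]]
wrist_force: [-6.0, 4.7, 23.6]
opening: 0.0006
grasp_force: 11.6
clock: 7.15
tool_pos: [0.5145, -0.1164, 0.2828]
tool_rot: [[0.091, 0.996, -0.0], [0.996, -0.091, -0.001], [-0.001, -0.0, -1.0]]
wrist_force: [-0.5, -0.3, -0.1]
opening: 0.0006
grasp_force: 0.0
[ 0.51453988 -0.11638506  0.28277726]
ball (np.int64(257), np.float64(326.4747081712062), np.float64(213.59922178988327), array([ 0.5223, -0.1119,  0.1243])) [ 0.5223 -0.1137  0.117 ]
ball (np.int64(100), np.float64(419.81), np.float64(199.97), array([ 0.628 , -0.1217,  0.0502])) [ 0.6298 -0.1238  0.043 ]
top cap (np.int64(161), np.float64(475.35403726708074), np.float64(206.70807453416148), array([ 0.5588, -0.255 ,  0.2287]))
ball None
scene cap (np.int64(105), np.float64(187.42857142857142), np.float64(202.06666666666666), array([ 0.5632, -0.2514,  0.2286]))
ball (np.int64(27), np.float64(262.25925925925924), np.float64(249.40740740740742), array([ 0.5236, -0.1119,  0.1242]))
```

The indicator is at its stop: the cap reads 229 mm in both fixed views, and 23 N didn't move it further. The ball is at (0.523, -0.113). Next, the bar.

```bash
python3 -m handwheel '[{"gripper":0,"tx":4,"ty":-3,"tz":30,"rx":0,"ry":0,"rz":0},{"gripper":0,"tx":0,"ty":0,"tz":40,"rx":0,"ry":0,"rz":0},{"gripper":0,"tx":0,"ty":0,"tz":40,"rx":0,"ry":0,"rz":0},{"gripper":0,"tx":0,"ty":0,"tz":30,"rx":0,"ry":0,"rz":0},{"gripper":0,"tx":0,"ty":0,"tz":7,"rx":0,"ry":0,"rz":0},{"gripper":0,"tx":0,"ty":0,"tz":5,"rx":0,"ry":0,"rz":0},{"gripper":0,"tx":0,"ty":0,"tz":5,"rx":0,"ry":0,"rz":0},{"gripper":0,"tx":0,"ty":0,"tz":5,"rx":0,"ry":0,"rz":0},{"gripper":0,"tx":0,"ty":0,"tz":5,"rx":0,"ry":0,"rz":0},{"gripper":0,"tx":0,"ty":0,"tz":5,"rx":0,"ry":0,"rz":0},{"gripper":0,"tx":0,"ty":0,"tz":0,"rx":0,"ry":0,"rz":0}]'
```

```text
clock: 8.4
tool_pos: [0.5054, -0.1123, 0.111]
tool_rot: [[0.094, 0.995, -0.012], [0.996, -0.094, 0.003], [0.002, -0.013, -1.0]]
wrist_force: [-9.6, 0.7, 6.6]
opening: 0.0003
grasp_force: 5.6
```

```bash
python3 - <<'E'
from h import *
c=cam('scene'); a=cv2.resize(c['img'][170:330,160:310],None,fx=2.6,fy=2.6)
w=cam('wrist'); b=cv2.resize(w['img'][100:320,230:450],None,fx=1.8,fy=1.8)
h=min(len(a),len(b)); cv2.imwrite('pics/p5.png',np.hstack([a[:h],b[:h]]))
E
```

```text
(no output)
```

View pics/p5.png

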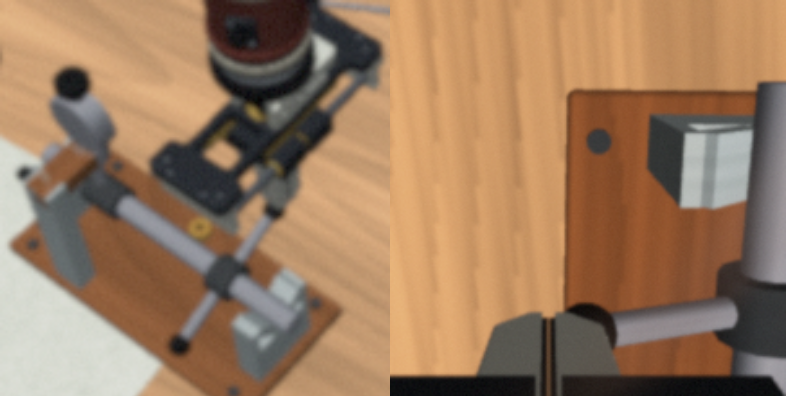

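The right half of the picture is the wrist view. The ball at (590,325) sits against the chamfered inner edge of the fingertips, which are centred at (548,320). I'll lift, shift about 7 mm towards the shaft, and press again.

```bash
python3 -m handwheel '[{"gripper":0,"tx":0,"ty":0,"tz":-15,"rx":0,"ry":0,"rz":0},{"gripper":0,"tx":0,"ty":0,"tz":-15,"rx":0,"ry":0,"rz":0},{"gripper":0,"tx":0,"ty":0,"tz":0,"rx":0,"ry":0,"rz":0},{"gripper":0,"tx":0,"ty":0,"tz":0,"rx":0,"ry":0,"rz":0}]'
python3 - <<'E'
from h import *
s=bot.get_state();R=np.array(s['tool_rot']);p=np.array(s['tool_pos']);print(p)
c=cam('scene');W=pts(c)
m=(c['img'].max(-1)<60)&(W[...,2]>.03)&(W[...,2]<.135)&(np.hypot(W[...,0]-.52,W[...,1]+.113)<.022)
v,u=np.nonzero(m);print(m.sum(),u.mean(),v.mean(),np.nanmedian(W[m],0))
t=np.array([.576,-.1185])-57e-3*np.array([.9955,-.094]); print(R.T@np.r_[t-p[:2],0]*1000)
E
```

```text
clock: 8.9
tool_pos: [0.5123, -0.1123, 0.1417]
tool_rot: [[0.093, 0.996, 0.002], [0.996, -0.093, -0.0], [0.0, 0.002, -1.0]]
wrist_force: [-0.2, -0.4, -0.1]
opening: 0.0007
grasp_force: 0.0
[ 0.51234795 -0.11228683  0.14170225]
23 264.95652173913044 250.3913043478261 [ 0.51662418 -0.11084855  0.11122919]
[-0.21224598  6.95803335  0.01305435]
```

```bash
python3 -m handwheel '[{"gripper":0,"tx":0,"ty":7,"tz":0,"rx":0,"ry":0,"rz":0},{"gripper":0,"tx":0,"ty":0,"tz":15,"rx":0,"ry":0,"rz":0},{"gripper":0,"tx":0,"ty":0,"tz":10,"rx":0,"ry":0,"rz":0},{"gripper":0,"tx":0,"ty":0,"tz":5,"rx":0,"ry":0,"rz":0},{"gripper":0,"tx":0,"ty":0,"tz":5,"rx":0,"ry":0,"rz":0},{"gripper":0,"tx":0,"ty":0,"tz":5,"rx":0,"ry":0,"rz":0},{"gripper":0,"tx":0,"ty":0,"tz":5,"rx":0,"ry":0,"rz":0},{"gripper":0,"tx":0,"ty":0,"tz":0,"rx":0,"ry":0,"rz":0}]'
python3 -m handwheel '[{"gripper":0,"tx":0,"ty":0,"tz":5,"rx":0,"ry":0,"rz":0},{"gripper":0,"tx":0,"ty":0,"tz":5,"rx":0,"ry":0,"rz":0},{"gripper":0,"tx":0,"ty":0,"tz":5,"rx":0,"ry":0,"rz":0},{"gripper":0,"tx":0,"ty":0,"tz":5,"rx":0,"ry":0,"rz":0},{"gripper":0,"tx":0,"ty":0,"tz":5,"rx":0,"ry":0,"rz":0},{"gripper":0,"tx":0,"ty":0,"tz":5,"rx":0,"ry":0,"rz":0},{"gripper":0,"tx":0,"ty":0,"tz":5,"rx":0,"ry":0,"rz":0},{"gripper":0,"tx":0,"ty":0,"tz":0,"rx":0,"ry":0,"rz":0},{"gripper":0,"tx":0,"ty":0,"tz":0,"rx":0,"ry":0,"rz":0}]'
python3 - <<'E'
from h import *
c=cam('scene'); a=cv2.resize(c['img'][170:330,160:310],None,fx=2.6,fy=2.6)
w=cam('wrist'); b=cv2.resize(w['img'][100:320,230:450],None,fx=1.8,fy=1.8)
h=min(len(a),len(b)); cv2.imwrite('pics/p6.png',np.hstack([a[:h],b[:h]]))
E
```

```text
clock: 9.75
tool_pos: [0.5197, -0.1131, 0.0958]
tool_rot: [[0.093, 0.996, 0.002], [0.996, -0.093, -0.001], [-0.001, 0.002, -1.0]]
wrist_force: [0.7, 0.0, 0.6]
opening: 0.0004
grasp_force: 0.3
clock: 10.65
tool_pos: [0.5176, -0.1126, 0.0605]
tool_rot: [[0.093, 0.996, -0.003], [0.996, -0.093, 0.001], [0.001, -0.003, -1.0]]
wrist_force: [1.3, 0.0, -0.3]
opening: 0.0006
grasp_force: 0.0
```

View pics/p6.png

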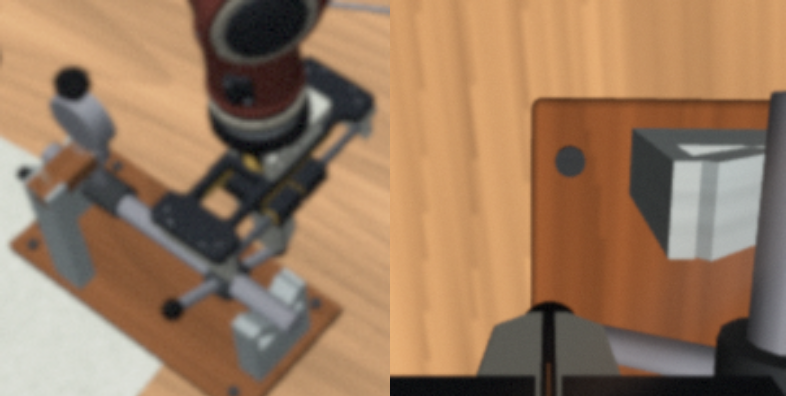

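The ball at (548,308) in the wrist half is now centred under the fingertips, and the far ball has risen to (172,310) in the left half. I'll press the last 8 mm, then lift and measure.

```bash
python3 -m handwheel '[{"gripper":0,"tx":0,"ty":0,"tz":4,"rx":0,"ry":0,"rz":0},{"gripper":0,"tx":0,"ty":0,"tz":4,"rx":0,"ry":0,"rz":0},{"gripper":0,"tx":0,"ty":0,"tz":0,"rx":0,"ry":0,"rz":0},{"gripper":0,"tx":0,"ty":0,"tz":0,"rx":0,"ry":0,"rz":0}]'
python3 -m handwheel '[{"gripper":0,"tx":0,"ty":0,"tz":-10,"rx":0,"ry":0,"rz":0},{"gripper":0,"tx":0,"ty":0,"tz":-35,"rx":0,"ry":0,"rz":0},{"gripper":0,"tx":0,"ty":0,"tz":-45,"rx":0,"ry":0,"rz":0},{"gripper":0,"tx":0,"ty":0,"tz":-45,"rx":0,"ry":0,"rz":0},{"gripper":0,"tx":0,"ty":0,"tz":-45,"rx":0,"ry":0,"rz":0},{"gripper":0,"tx":0,"ty":0,"tz":-45,"rx":0,"ry":0,"rz":0},{"gripper":0,"tx":0,"ty":0,"tz":0,"rx":0,"ry":0,"rz":0},{"gripper":0,"tx":0,"ty":0,"tz":0,"rx":0,"ry":0,"rz":0}]'
python3 - <<'E'
from h import *
def blk(c,p,r,zl,zh):
    W=pts(c); m=(c['img'].max(-1)<60)&(W[...,2]>zl)&(W[...,2]<zh)&(np.hypot(W[...,0]-p[0],W[...,1]-p[1])<r)
    return m.sum(),np.nanmedian(W[m],0).round(4) if m.any() else 0
for n in('scene','wrist','top'):
    c=cam(n); print(n,blk(c,(.523,-.113),.02,.03,.1),blk(c,(.629,-.123),.02,.06,.14),'cap',blk(c,(.562,-.252),.02,.21,.27))
    if n=='scene':cv2.imwrite('pics/s7.png',cv2.resize(c['img'][150:350,130:400],None,fx=2.6,fy=2.6))
E
```

```text
clock: 11.15
tool_pos: [0.5185, -0.113, 0.053]
tool_rot: [[0.093, 0.996, -0.001], [0.996, -0.093, 0.0], [0.0, -0.001, -1.0]]
wrist_force: [1.1, 0.0, 0.4]
opening: 0.0005
grasp_force: 0.4
clock: 11.95
tool_pos: [0.5184, -0.113, 0.2792]
tool_rot: [[0.093, 0.996, 0.001], [0.996, -0.093, 0.0], [0.0, 0.001, -1.0]]
wrist_force: [0.4, -0.2, -1.2]
opening: 0.0
grasp_force: 0.0
scene (np.int64(13), array([ 0.5218, -0.1095,  0.052 ])) (np.int64(43), array([ 0.6298, -0.1226,  0.122 ])) cap (np.int64(105), array([ 0.5626, -0.2513,  0.2289]))
wrist (np.int64(144), array([ 0.5201, -0.1113,  0.0507])) (np.int64(0), 0) cap (np.int64(0), 0)
top (np.int64(0), 0) (np.int64(0), 0) cap (np.int64(189), array([ 0.5604, -0.2532,  0.2291]))
```

View pics/s7.png

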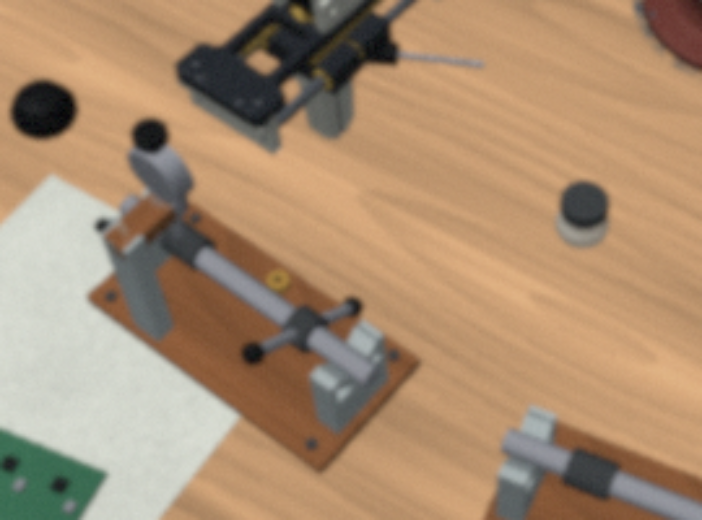

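The crop shows the bar sloping the other way: pressed ball low at (353,306), far ball raised at (253,352). The ball heights of 51 and 122 mm mirror the starting 50 and 124 mm. The cap is still at its stop and the arm is clear, so I'm handing in.

```bash
python3 -c "
from bench import bot
print(bot.finish_job())"
```

```text
the job is handed in; nothing more can be done
None
```

The job is handed in (verdict not shown): the indicator was pushed to its stop first, then the cross-bar was pressed past level to about its starting slope the other way, and the spare shaft was left alone; I took the tip as resting on the collar from the cap's height at the stop, without seeing it directly.

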